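# Roll the shaft blank into the V-block

### The job

On the shoe-repair bench, roll the thick round bar by its side along the wooden loading board and into the groove of the V-block, then push on its end until it sits fully home against the stop plate. Only push with the fingertips or the outside of the fingers: never lift, carry, tip up or fling the bar. Leave everything else on the bench where it is, and finish with the hand clear of everything.

Things in the scene. Friction and masses are not known exactly. Their poses are not given: they have to be found in the camera images.
- bar: the thick round bar: plain aluminium, 40 mm diameter, 140 mm long, 0.3 to 0.5 kg, flat square ends, free to roll. Origin at the middle of its axis (33.5 mm above the bench while on the board); x runs along its axis, y and z turn as it rolls. Pushed by fingers that lean back (touching it below its middle) it rolls freely; upright fingers may drag on it
- vblock: the dark steel V-block and its pale wooden loading board, one fixed piece. Origin on the bench below the middle of the fully home bar; x along the groove towards the stop plate, y the way the bar rolls in, z up. The steel block spans x = -68 to +82 mm, y = -25 to +44 mm. The bar starts on the board, middle at y = -140 to -250, x = -24 to -42 mm, turned up to 0.15 rad from the groove
- seat (a point): where the middle of the bar's axis lies when fully home: 29.3 mm above the block's origin, block's axes. Groove bottom at y = +7.3, z = 2 mm; its near side slopes 30 degrees down from the lip, its far side 60 degrees up to 45 mm high at y = +32 mm. At home the bar's near (-x) end face is at x = -70 mm, 2 mm outside the block's end
- lip (a point): middle of the lip where the groove begins: y = -12.6 mm, 13.5 mm above the bench. The loading board is level and flush with it: x = -120 to +82 mm, y = -300 to -25 mm, top 13.5 mm above the bench. The bar drops into the groove by itself once its axis has passed the lip
- stop (a point): point on the stop plate's face (x = 70 mm) that the centre of the bar's far end face meets at home. The bright steel plate closes the groove's +x end: x = 70 to 82 mm, y = -28 to +44 mm, 60 mm high
- rod: bystander, to be left where it is: thin steel rod lying on the bench, 18 mm diameter, 110 mm long, x along it; origin at its middle. Not the bar to be rolled
- jar: bystander, to be left where it is: amber glass jar with steel cap, 56 mm diameter, 75 mm high; origin under its centre
- collar: bystander, to be left where it is: brass collar, 46 mm outside, 26 mm hole, 20 mm high, lying flat; origin under its centre
- hammer: bystander, to be left where it is: hammer lying along its x, handle towards -x, about 30 mm high; origin under its middle
- screwdriver: bystander, to be left where it is: screwdriver lying along its x, 180 mm long, handle towards -x; origin under its middle
- last: bystander, to be left where it is: wooden shoe last (foot form) lying along its x, 260 mm long, 70 mm wide and 70 mm high; origin under its middle
- heelbox: bystander, to be left where it is: small cardboard box, 45 x 70 x 45 mm high; origin under its centre
Not all that is in view belongs to the job. Leave any blue or orange look-alike of the bar alone.

How it is judged:
By the outcome, as a careful person would: the job done as asked, in the order asked, and still so for the second after the job is handed in, with the robot touching nothing.
It also fails if it takes over 61 s, if anything falls off the work surface, if the arm or the gripper's body presses on something with over 40 N, if the wrist force passes 120 N, or if a joint passes its speed limit or range.

### The arm

A 6-joint arm with a two-finger parallel gripper is mounted at the origin on the work surface. World frame = base frame: x ahead of the robot, y to its left, z up, the work surface at z = 0. Lengths are in m, angles in rad, forces in N, time in s.
With the tool pointing down it reaches from about 0.225 to 0.725 m from the base axis. Payload 3.1 kg.
Tool frame: the origin (TCP) lies on the centre line of the jaws, within the pads' length; the fingertips stand 19 mm ahead of it and the grasp point (between the pads) is the TCP; z points along the fingers, y is the direction in which the jaws open and shut (so a half turn about z gives the same grasp; the last joint's range is limited). The gripper opens to 85 mm and grips with 20 to 120 N. Pads are 22 mm wide; open, the fingers measure 114 mm over their backs; the gripper's body (76 mm by 85 mm) begins 54 mm behind the grasp point. The pads swing forward as they close: fully open they stand 13 mm farther back than shut.
Start: joints at [-1.353, 0.048, 0.099, 1.622, 0, 1.443], TCP at [0.178, -0.494, 0.25] pointing down, gripper open.
Joint ranges: [-2.91, 2.91], [-0.99, 1.94], [-1.21, 1.42], [-2.12, 2.29], [-1.49, 1.47], [-3.14, 3.14]. Speed limits (rad/s): [2.79, 2.79, 3.14, 3.14, 3.14, 3.14].

### API

Orientations are given as a unit quaternion [x, y, z, w].
In Python, from rig import manip gives the robot as it stands.
- The arm moves only by the tool arm_command, never from a script. Its argument "series" is a list of rows, each a list of 3 entries, a list of its own where there are three numbers: the opening, from 0 (shut) to 1 (fully open), then the shift along the world's x, y, z in mm, then the turn, a rotation vector about the world's x, y, z in degrees. In form: [[grip, [tx, ty, tz], [ax, ay, az]], ...]. A call has 1 to 5 rows; each row is the pose to reach, as a shift and turn from the pose commanded when the call began; what a row does not reach only later rows make up. A row lasts 1/10 s, in which the tool goes at most 50 mm and 8.59 degrees, less where a joint would pass 70% of its speed; a pose out of reach is approached as far as the arm can. A call with a gripper value outside its range is refused whole. The fingers move at their own pace and stop on an object; "newtons" is the grip in N (left out, the last holds). Time passes only in rows, so rows that repeat a pose let the fingers close. It gives the time, the measured TCP pose, the force and the opening at its end, in the units of the state.
- manip.get_state(): the state, without advancing time (a new reading comes with each control period).
- manip.get_image(name): name is "scene" or "side" or "wrist"; returns a dict with "img" (384x512x3 uint8, blue, green, red), "fov_y" (degrees; the focal length in pixels is half the picture's height over the tangent of half this angle, whatever the lens; pixels are square), "cx", "cy" (the principal point, pixels), "R" (3x3) and "t" (3): a world point X has camera coordinates R X + t; the wrist camera has in their place "tool_from_camera" (4x4, takes a point from camera to tool coordinates, whose origin is the TCP and whose axes are the flange's). Camera axes: x right, y down, z forward; pixel columns grow to the right and rows downward; lengths in m; the calibration is good to about 2 mm. A picture is of the moment at which its call begins: read the wrist's pose just before it. There is no depth.
- manip.finish_job(): hands the job in, once; it reports no verdict.
Trained networks look in a picture, given as the dict that the camera call returned (one of the last four; its "shot" number tells which), for a name from the list of things; names that differ only in an ending like _2 or _b are one class to them, and where a whole thing is asked for, a point or a joint stands for the part that bears it (a point fixed in the world has none). Each returns a list of dicts, best first, with "score" (0 to 1); they miss things now and then, are a little off and sometimes report something else, mostly with a low value. They report only what shows in the picture. A call takes as long as a camera call. They do not tell look-alikes from the thing itself.
- manip.look_for(name, picture): "centre" ([x, y, z] in m, in the coordinates of the camera as it stood for that picture, good to about 4 mm: the middle of the surface that is visible of it).
The state is a dict: "t": time; "qpos": joint angles; "joint_velocities": joint speeds; "effort": joint torques, N m; "eef_pos": TCP position; "tool_rot": TCP orientation; "contact_force": force on the tool from outside, world axes, zero at the start; "ft_torque": the same for the moment, N m; "finger_gap": opening from 0.0 (shut) to 1.0 (fully open).
Only numpy, scipy, OpenCV 4.12 (cv2) and the standard library are available. Lean on these libraries where they do the work, as an engineer would, in place of code of your own. Each camera call takes 0.05 s, during which the arm holds its last target.

## Working session

There is one attempt and no reset: what is moved stays moved. The work goes in short steps, Python scripts to look and compute and a tool call to move; the robot and the scene stay as the last step left them, time stands still between calls to the robot, and variables do not carry over. Pictures are saved under pics/ and viewed, and the job is handed in when it is done.

Besides the shell and the picture viewer there is one more tool, called as name([rows], argument=value, ...), one row to a line, values as JSON. arm_command: Moves the arm, as the interface text tells. Its arguments: {"type":"object","properties":{"series":{"type":"array","items":{"type":"array"}},"newtons":{"type":"number"}},"required":["series"]}

```bash
mkdir -p pics; ls; cat > h.py <<'E'
import numpy as np, cv2
from rig import manip
from scipy.spatial.transform import Rotation as Ro
def f(p): return p["img"].shape[0]/2/np.tan(np.radians(p["fov_y"])/2)
def proj(p,X):
    c=p["R"]@np.asarray(X,float)+p["t"]; return np.array([p["cx"]+f(p)*c[0]/c[2],p["cy"]+f(p)*c[1]/c[2]])
def ray(p,uv,z):
    R=np.array(p["R"]);o=-R.T@np.array(p["t"]);d=R.T@np.array([(uv[0]-p["cx"])/f(p),(uv[1]-p["cy"])/f(p),1.])
    return o+d*(z-o[2])/d[2]
def wristfix(p,s):
    T=np.eye(4);T[:3,:3]=Ro.from_quat(s["tool_rot"]).as_matrix();T[:3,3]=s["eef_pos"]
    M=T@np.array(p["tool_from_camera"]);p["R"]=M[:3,:3].T;p["t"]=-M[:3,:3].T@M[:3,3];return p
def cw(p,c): return np.array(p["R"]).T@(np.array(c)-np.array(p["t"]))
E
python3 - <<'E'
from h import *
s=manip.get_state();print(s)
for n in["scene","side","wrist"]:
    p=manip.get_image(n)
    if n=="wrist":p=wristfix(p,s)
    print(n,p["fov_y"],p["cx"],p["cy"],p.keys(),"cam",-np.array(p["R"]).T@p["t"])
    cv2.imwrite(f"pics/{n}0.png",p["img"])
    for k in["bar","vblock","stop","rod","jar","hammer"]:
        print(k,[(round(d["score"],2),cw(p,d["centre"]).round(3)) for d in manip.look_for(k,p)][:3])
print(manip.get_state()["t"])
E
```

```text
pics
{'t': 0.0, 'qpos': array([-1.35279500e+00,  4.87206362e-02,  9.75391171e-02,  1.62199908e+00,
        5.00000253e-05,  1.44301736e+00]), 'joint_velocities': array([-0.00067964,  0.00072789, -0.00042415,  0.00178362,  0.00123553,
        0.00073659]), 'effort': array([-2.24583014e-04, -3.38783491e+01,  3.20014751e+01,  2.04466435e-02,
       -1.55089997e-04, -8.85689303e-06]), 'eef_pos': array([ 0.17782378, -0.49334574,  0.24910334]), 'tool_rot': array([ 9.85090994e-01,  1.72029974e-01, -2.87858449e-05, -1.19205020e-03]), 'contact_force': array([-0.04383245,  0.21969567,  0.43732581]), 'ft_torque': array([-0.01265057, -0.02164959, -0.01116668]), 'finger_gap': 1.00237918561249}
scene 42.66557213906965 261.3149197083548 195.13192685283812 dict_keys(['img', 'fov_y', 'cx', 'cy', 'R', 't', 'shot']) cam [1.38416359 0.67842001 0.9322243 ]
bar [(0.95, array([ 0.43 , -0.602,  0.031])), (0.9, array([ 0.486, -0.113,  0.046])), (0.89, array([0.257, 0.275, 0.029]))]
vblock [(0.86, array([0.528, 0.032, 0.016]))]
stop [(0.87, array([0.528, 0.028, 0.018]))]
rod [(0.5, array([0.643, 0.006, 0.014]
[... 343 characters left out ...]
.89, array([0.24 , 0.273, 0.033])), (0.81, array([ 0.461, -0.104,  0.05 ])), (0.8, array([ 0.261, -0.435,  0.032]))]
vblock [(0.93, array([0.503, 0.028, 0.013]))]
stop [(0.73, array([0.505, 0.031, 0.008]))]
rod [(0.5, array([ 0.46 , -0.104,  0.049]))]
jar [(0.87, array([0.665, 0.127, 0.057]))]
hammer [(0.9, array([ 0.516, -0.297,  0.02 ]))]
wrist 60.548132055835644 252.14803635770298 191.46718061579307 dict_keys(['img', 'fov_y', 'cx', 'cy', 'tool_from_camera', 'shot', 'R', 't']) cam [ 0.24903049 -0.46786409  0.37289442]
bar [(0.73, array([ 0.194, -0.305,  0.039])), (0.72, array([ 0.282, -0.454,  0.033])), (0.66, array([ 0.366, -0.614,  0.036]))]
vblock []
stop []
rod []
jar []
hammer []
1.05
```

View pics/scene0.png

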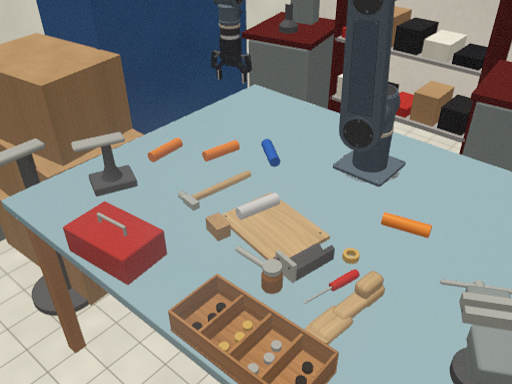

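View pics/side0.png

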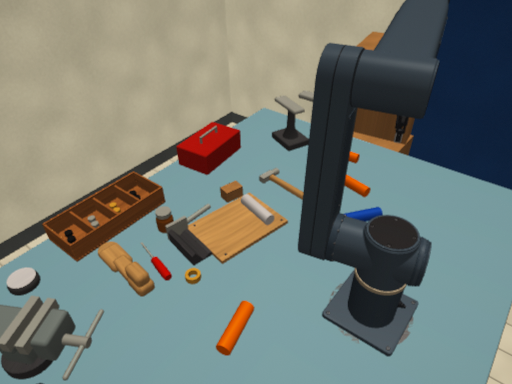

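The silver bar lies on the board, at scene px (258,206) and side px (257,208). The V-block is at the board's +y end, with the stop plate towards larger x, at scene px (287,265). The rod lies past the stop, at px (250,258). The blue and orange look-alikes are elsewhere. Next I'll zoom in to measure.

```bash
python3 - <<'E'
import cv2
a=cv2.imread("pics/scene0.png")[180:300,190:350]
cv2.imwrite("pics/sz.png",cv2.resize(a,None,fx=5,fy=5,interpolation=cv2.INTER_CUBIC))
a=cv2.imread("pics/side0.png")[180:280,150:300]
cv2.imwrite("pics/dz.png",cv2.resize(a,None,fx=5,fy=5,interpolation=cv2.INTER_CUBIC))
E
```

```text
(no output)
```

View pics/sz.png

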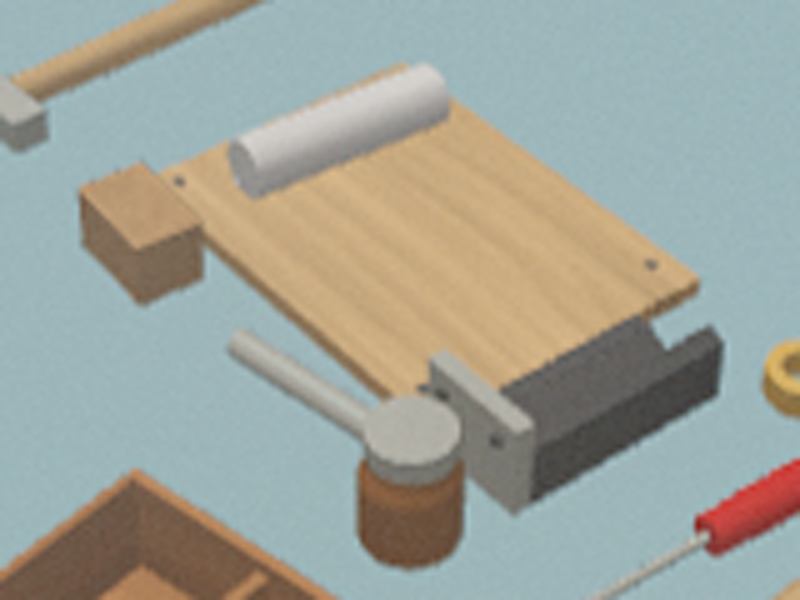

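View pics/dz.png

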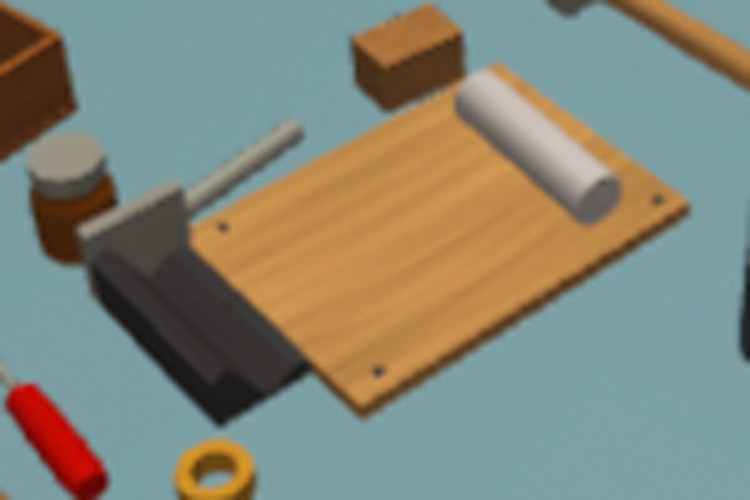

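```bash
cat > fit.py <<'E'
from h import *
from scipy.optimize import least_squares, minimize
def hullmask(p,c,yaw,z=.0335,pitch=0):
    a=np.linspace(0,2*np.pi,40)
    P=[np.array([e*.07,.02*np.cos(t),.02*np.sin(t)]) for e in(-1,1) for t in a]
    R=Ro.from_euler("z",yaw).as_matrix()
    q=np.array([proj(p,R@v+[c[0],c[1],z]) for v in P],np.float32)
    h=cv2.convexHull(q); m=np.zeros(p["img"].shape[:2]*np.array(1),np.uint8)
    S=4; m=np.zeros((384*S,512*S),np.uint8)
    cv2.fillConvexPoly(m,np.round((h*S+S/2-.5)*16).astype(np.int32),255,shift=4)
    return cv2.resize(m,(512,384),interpolation=cv2.INTER_AREA)/255.
def barmask(p,c0,r):
    im=cv2.cvtColor(p["img"],cv2.COLOR_BGR2HSV); x,y=proj(p,[c0[0],c0[1],.0335]).astype(int)
    m=np.zeros((384,512)); 
    m[y-r:y+r,x-r:x+r]=(im[y-r:y+r,x-r:x+r,1]<55)&(im[y-r:y+r,x-r:x+r,2]>70)
    n,l,s,_=cv2.connectedComponentsWithStats(m.astype(np.uint8)); 
    return (l==l[y,x]).astype(float)
def fitbar(ps,x0,r=32):
    ms=[barmask(p,x0,r) for p in ps]
    c=lambda v:sum(((hullmask(p,v[:2],v[2])-m)**2).sum()/m.sum() for p,m in zip(ps,ms))
    S=minimize(c,x0,method="Nelder-Mead",options=dict(initial_simplex=np.array(x0)+np.array([[0,0,0],[.015,0,0],[0,.015,0],[0,0,.15]]),xatol=1e-4,fatol=1e-4))
    return S.x,S.fun,[m.sum() for m in ms]
E
python3 - <<'E'
from fit import *
sc=manip.get_image("scene");sd=manip.get_image("side")
s=lambda u,v:np.array([190+(u+.5)/5-.5,180+(v+.5)/5-.5]); d=lambda u,v:np.array([150+(u+.5)/5-.5,180+(v+.5)/5-.5])
obs=[(sc,s(698,282),(-120,-25,13.5)),(sc,s(430,357),(82,-28,60)),(sc,s(517,432),(82,44,60)),(sc,s(536,426),(70,44,60)),(sc,s(517,513),(82,44,0)),(sc,s(452,351),(70,-28,60)),(sc,s(722,341),(-68,44,45)),
(sd,d(497,64),(82,-300,13.5)),(sd,d(690,205),(-120,-300,13.5)),(sd,d(362,408),(-120,-25,13.5)),(sd,d(78,236),(82,44,60)),(sd,d(220,427),(-68,44,0))]
def res(v):
    R=Ro.from_euler("z",v[2]).as_matrix()
    return np.concatenate([proj(p,R@np.array(X)/1000+[v[0],v[1],0])-u for p,u,X in obs])
S=least_squares(res,[.52,.03,.0],loss="soft_l1")
print(S.x,res(S.x).reshape(-1,2).round(1).tolist())
x,fun,n=fitbar([sc,sd],[.475,-.105,0]);print("bar",x,fun,n)
for p in(sc,sd):print(fitbar([p],[.475,-.105,0]))
v=S.x;Rv=Ro.from_euler("z",v[2]).as_matrix()
print("bar in block mm",(Rv.T@np.array([x[0]-v[0],x[1]-v[1],0])*1000).round(1),x[2]-v[2])
for k in["rod","jar","collar","hammer","screwdriver","last","heelbox"]:
    for p in(sc,sd): print(k,[(round(e["score"],2),cw(p,e["centre"]).round(3)) for e in manip.look_for(k,p)][:2])
E
```

```text
[ 0.54685098  0.11868572 -0.20352719] [[0.7, -1.1], [-0.2, 0.2], [0.3, 0.2], [0.1, -0.6], [-0.5, 0.8], [-1.0, -0.5], [1.0, -1.3], [0.0, -0.2], [0.0, -0.4], [-0.3, -0.1], [-0.5, -1.3], [-0.3, 0.8]]
bar [ 0.47650569 -0.1195077  -0.29195672] 1.0280900570985934 [np.float64(2122.0), np.float64(478.0)]
(array([ 0.46674869, -0.12075938, -0.31676905]), np.float64(0.7132105791254795), [np.float64(2122.0)])
(array([ 0.4786203 , -0.1201677 , -0.29795441]), np.float64(0.28898849653898806), [np.float64(478.0)])
bar in block mm [ -20.7 -247.5    0. ] -0.08842952778132551
rod [(0.55, array([0.643, 0.004, 0.018]))]
rod [(0.52, array([0.635, 0.002, 0.014]))]
jar [(0.88, array([0.693, 0.122, 0.05 ]))]
jar [(0.81, array([0.665, 0.125, 0.056]))]
collar [(0.69, array([0.465, 0.214, 0.017]))]
collar [(0.45, array([0.457, 0.207, 0.018]))]
hammer [(0.77, array([ 0.501, -0.295,  0.022]))]
hammer [(0.63, array([ 0.519, -0.299,  0.023]))]
screwdriver [(0.85, array([0.57 , 0.244, 0.014]))]
screwdriver [(0.66, array([0.546, 0.251, 0.021]))]
last [(0.82, array([0.651, 0.321, 0.028]))]
last [(0.74, array([0.623, 0.32 , 0.029]))]
heelbox [(0.61, array([ 0.625, -0.136,  0.041]))]
heelbox [(0.86, array([ 0.596, -0.135,  0.04 ])), (0.68, array([0.621, 0.318, 0.028]))]
```

arm_command([
  [1,[30,48,8],[0,0,7]],
  [1,[55,90,15],[0,0,14]],
  [1,[80,132,22],[0,0,21]],
  [1,[105,174,30],[0,0,28]],
  [1,[130,216,40],[0,0,35]],
])

```text
t: 2.35
eef_pos: [0.3058, -0.2806, 0.2894]
tool_rot: [0.887, 0.462, 0.0, 0.0]
contact_force: [1.3, -0.5, 0.2]
finger_gap: 1.0
```

arm_command([
  [1,[22,35,3],[0,0,7]],
  [1,[44,70,6],[0,0,14]],
  [1,[66,105,9],[0,0,21]],
  [1,[80,130,10],[0,0,23]],
  [1,[80,130,10],[0,0,23]],
])

```text
t: 2.85
eef_pos: [0.3865, -0.1497, 0.2997]
tool_rot: [0.776, 0.63, 0.001, 0.0]
contact_force: [-0.8, 0.6, 0.6]
finger_gap: 0.995
```

```bash
python3 - <<'E'
from h import *
s=manip.get_state();p=wristfix(manip.get_image("wrist"),s)
print(s["t"],s["eef_pos"],s["qpos"].round(3),s["contact_force"], Ro.from_quat(s["tool_rot"]).as_matrix().round(3).tolist())
import pickle;pickle.dump(p,open("w1.pkl","wb"))
cv2.imwrite("pics/w1.png",p["img"])
E
```

```text
2.85 [ 0.38650053 -0.14971793  0.29974636] [-5.330e-01 -2.190e-01 -5.100e-02  1.738e+00  1.000e-03  1.245e+00] [-0.78460974  0.55639906  0.64922774] [[0.205, 0.979, 0.001], [0.979, -0.205, 0.001], [0.001, 0.001, -1.0]]
```

View pics/w1.png

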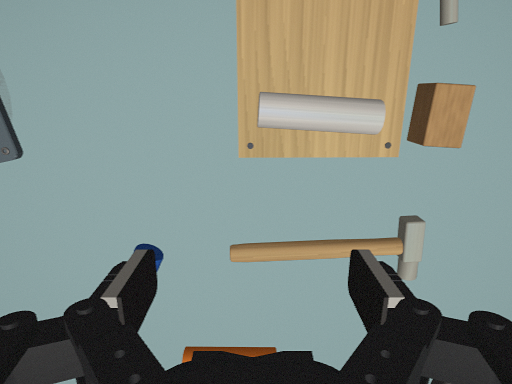

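The wrist view shows the bar square at px (321,113), its ends at columns 259 and 384. The board's back corners are at about (239,157) and (400,157), and the hammer lies behind at row 248. I'll refine both poses from this.

```bash
python3 - <<'E'
from fit import *
import pickle
p=pickle.load(open("w1.pkl","rb"))
v=[0.54685098,0.11868572,-0.20352719];Rv=Ro.from_euler("z",v[2]).as_matrix()
b=lambda X:Rv.T@(np.array(X)-[v[0],v[1],0])*1000
for uv in[(239,157),(400,157.5),(417,0),(238,0)]: print(uv,b(ray(p,uv,.0135)).round(1))
hsv=cv2.cvtColor(p["img"],cv2.COLOR_BGR2HSV)
for q in[(320,113),(320,99),(320,128),(200,113),(320,80)]:print(q,hsv[q[1],q[0]])
m=barmask(p,[.476,-.1195],75);print(m.sum(),cv2.boundingRect(m.astype(np.uint8)))
x,fun,n=fitbar([p],[.476,-.1195,-.25],75);print(x,fun,n,b([x[0],x[1],0]),x[2]-v[2])
E
```

```text
(239, 157) [-118.8 -299.9   13.5]
(400, 157.5) [  84.8 -301.6   13.5]
(417, 0) [  81.2 -124.8   13.5]
(238, 0) [-117.  -123.9   13.5]
(320, 113) [ 60   4 200]
(320, 99) [ 18  17 152]
(320, 128) [ 16  16 171]
(200, 113) [ 91  38 166]
(320, 80) [ 19 102 190]
4410.0 (258, 92, 128, 42)
[ 0.47229721 -0.11609636 -0.27024088] 0.0209886202847152 [np.float64(4410.0)] [ -25.55964413 -245.00529575    0.        ] -0.06671369107371602
```

```bash
python3 - <<'E'
from h import *
import pickle
p=pickle.load(open("w1.pkl","rb"));T=np.array(p["tool_from_camera"]);print(T.round(4).tolist())
def r(uv): 
    d=T[:3,:3]@np.array([(uv[0]-p["cx"])/f(p),(uv[1]-p["cy"])/f(p),1.]);return T[:3,3],d
for uv,y in[((350,251),42.5),((377,251),57),((377,251),50),((130,250),-57),((157,251),-42.5)]:
    o,d=r(uv);
    for s in(1,):
        t=(y/1000-o[1])/d[1];print(uv,y,(o+t*d).round(4))
cv2.imwrite("pics/w1z.png",cv2.resize(p["img"][235:384,60:440],None,fx=2.1,fy=2.1,interpolation=cv2.INTER_CUBIC))
E
```

```text
[[-0.0016, -0.9558, -0.2939, 0.0755], [1.0, -0.0016, -0.0004, 0.0004], [-0.0001, -0.2939, 0.9558, -0.1238], [0.0, 0.0, 0.0, 1.0]]
(350, 251) 42.5 [0.0092 0.0425 0.0043]
(377, 251) 57 [0.0057 0.057  0.0111]
(377, 251) 50 [ 0.0143  0.05   -0.0056]
(130, 250) -57 [ 0.004  -0.057   0.0156]
(157, 251) -42.5 [ 0.0065 -0.0425  0.0098]
```

View pics/w1z.png

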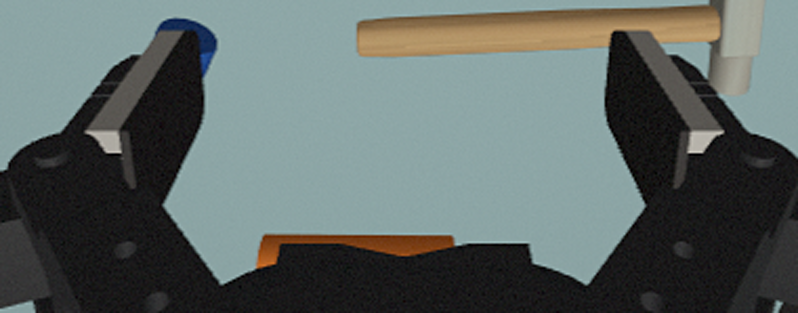

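arm_command([
  [1,[25,-4,-10],[7.2,-1.5,0]],
  [1,[50,-8,-30],[14.4,-3,0]],
  [1,[77,-13,-60],[21.5,-4.4,0]],
  [1,[77,-13,-105],[21.5,-4.4,0]],
  [1,[77,-13,-150],[21.5,-4.4,0]],
])

```text
t: 3.4
eef_pos: [0.462, -0.1681, 0.1462]
tool_rot: [0.765, 0.615, 0.147, -0.122]
contact_force: [0.5, -0.1, 0.2]
finger_gap: 1.001
```

arm_command([
  [1,[0,0,-40],[0,0,0]],
  [1,[0,0,-75],[0,0,0]],
  [1,[0,0,-100],[0,0,0]],
  [1,[0,0,-112],[0,0,0]],
  [1,[0,0,-112],[0,0,0]],
])

```text
t: 3.9
eef_pos: [0.4606, -0.1653, 0.0355]
tool_rot: [0.765, 0.616, 0.146, -0.123]
contact_force: [-0.1, 1.1, 0.3]
finger_gap: 1.005
```

```bash
cat >> h.py <<'E'
V=[0.54685098,0.11868572,-0.20352719];RV=Ro.from_euler("z",V[2]).as_matrix()
def b(X): return RV.T@(np.array(X)-[V[0],V[1],0])*1000
def report():
    s=manip.get_state();R=Ro.from_quat(s["tool_rot"]).as_matrix()
    print("t",round(s["t"],2),"tcp blk",b(s["eef_pos"]).round(1),"F blk",(RV.T@s["contact_force"]).round(1),"tool z blk",(RV.T@R[:,2]).round(3),"y",(RV.T@R[:,1]).round(3),"q",s["qpos"].round(2));return s
E
python3 - <<'E'
from h import *
s=report();p=wristfix(manip.get_image("wrist"),s);cv2.imwrite("pics/w2.png",p["img"])
q=manip.get_image("scene");cv2.imwrite("pics/s2.png",q["img"][120:320,150:370].repeat(2,0).repeat(2,1))
E
```

```text
t 3.9 tcp blk [ -27.1 -295.6   35.5] F blk [-0.3  1.   0.3] tool z blk [-0.004  0.375 -0.927] y [ 1.    -0.01  -0.008] q [-0.69  0.17 -0.25  1.34  0.34  1.07]
```

View pics/w2.png

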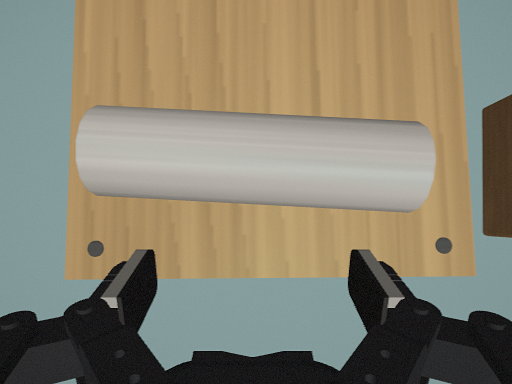

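View pics/s2.png

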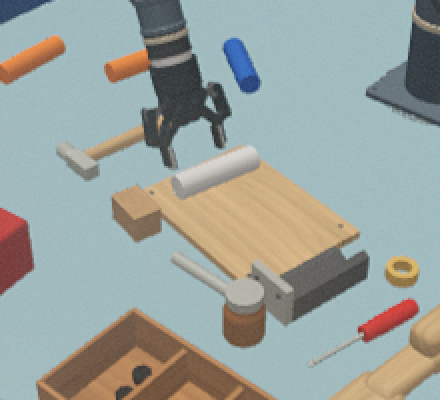

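arm_command([
  [1,[0,0,-8],[0,0,0.6]],
  [1,[1,5,-8],[0,0,0.6]],
  [1,[2,10,-8],[0,0,0.6]],
  [1,[3,14,-8],[0,0,0.6]],
  [1,[3.4,17,-8],[0,0,0.6]],
])

```text
t: 4.5
eef_pos: [0.4661, -0.1481, 0.0297]
tool_rot: [0.761, 0.621, 0.146, -0.121]
contact_force: [-0.0, -0.9, -0.4]
finger_gap: 0.998
```

arm_command([
  [1,[0.8,3.9,0],[0,0,0]],
  [1,[1.6,7.8,0],[0,0,0]],
  [1,[2.4,11.7,0],[0,0,0]],
  [1,[3.2,15.7,0],[0,0,0]],
  [1,[4,19.6,0],[0,0,0]],
])

```text
t: 5.0
eef_pos: [0.4697, -0.1284, 0.0292]
tool_rot: [0.761, 0.621, 0.146, -0.122]
contact_force: [0.8, -0.1, 0.4]
finger_gap: 1.001
```

```bash
python3 - <<'E'
from h import *
s=report();p=wristfix(manip.get_image("wrist"),s);cv2.imwrite("pics/w3.png",p["img"])
E
```

```text
t 5.0 tcp blk [ -25.6 -257.6   29.2] F blk [0.8 0.  0.4] tool z blk [-0.005  0.374 -0.928] y [ 1.     0.002 -0.004] q [-0.62  0.14 -0.29  1.3   0.35  1.13]
```

View pics/w3.png

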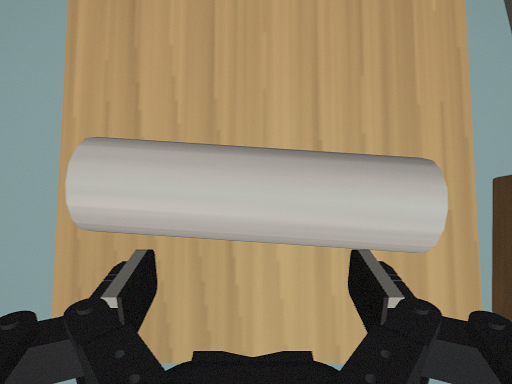

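```bash
cat >> fit.py <<'E'
def seebar(y0=None,x0=-25):
    s=report();p=wristfix(manip.get_image("wrist"),s)
    y0=b(s["eef_pos"])[1]+40 if y0 is None else y0
    w=RV@np.array([x0,y0,0])/1000+[V[0],V[1],0]
    pr=p; 
    x,fun,n=fitbar([p],[w[0],w[1],V[2]-.03],230)
    c=b([x[0],x[1],0]);print("bar blk",c[:2].round(1),"yaw",round(x[2]-V[2],3),"cost",round(fun,3),n,"rel y",(c[1]-b(s["eef_pos"])[1]).round(1));return p
def barmask(p,c0,r):
    im=cv2.cvtColor(p["img"],cv2.COLOR_BGR2HSV); x,y=proj(p,[c0[0],c0[1],.0335]).astype(int)
    m=np.zeros((384,512),np.uint8); sl=(slice(max(0,y-r),y+r),slice(max(0,x-r),x+r))
    m[sl]=((im[...,1]<35)&(im[...,2]>75))[sl]
    m=cv2.morphologyEx(m,cv2.MORPH_OPEN,np.ones((3,3)))
    n,l,s,_=cv2.connectedComponentsWithStats(m); 
    return (l==l[y,x]).astype(float)
E
python3 - <<'E'
from fit import *
seebar()
seebar()
E
```

```text
t 5.05 tcp blk [ -25.8 -257.    29.2] F blk [-0.9  0.2 -1. ] tool z blk [-0.005  0.374 -0.927] y [ 1.     0.003 -0.004] q [-0.62  0.14 -0.29  1.3   0.35  1.13]
bar blk [ -24.3 -221.4] yaw -0.067 cost 0.028 [np.float64(34872.0)] rel y 35.6
t 5.1 tcp blk [ -25.8 -257.3   29.2] F blk [-0.5  0.4  0.1] tool z blk [-0.005  0.374 -0.927] y [ 1.     0.003 -0.004] q [-0.62  0.14 -0.29  1.3   0.35  1.13]
bar blk [ -23.9 -219.9] yaw -0.065 cost 0.02 [np.float64(35055.0)] rel y 37.5
```

arm_command([
  [1,[1,5,0],[0,0,0]],
  [1,[2.4,11.7,0],[0,0,0]],
  [1,[4,19.6,0],[0,0,0]],
  [1,[5.6,27.4,0],[0,0,0]],
  [1,[7.3,35.2,0],[0,0,0]],
])

```text
t: 5.65
eef_pos: [0.4769, -0.0926, 0.0292]
tool_rot: [0.761, 0.621, 0.146, -0.122]
contact_force: [-0.3, -0.6, -0.3]
finger_gap: 0.999
```

```bash
python3 - <<'E'
from fit import *
p=seebar()
p=seebar();cv2.imwrite("pics/w4.png",p["img"])
E
```

```text
t 5.65 tcp blk [ -25.8 -221.1   29.2] F blk [-0.2 -0.6 -0.3] tool z blk [-0.005  0.374 -0.927] y [ 1.     0.002 -0.004] q [-0.55  0.11 -0.32  1.27  0.36  1.2 ]
bar blk [ -22.8 -187.7] yaw -0.045 cost 0.041 [np.float64(35991.0)] rel y 33.4
t 5.7 tcp blk [ -26.  -220.    29.3] F blk [-0.5  0.9 -0.5] tool z blk [-0.005  0.375 -0.927] y [ 1.     0.003 -0.005] q [-0.55  0.11 -0.32  1.27  0.36  1.2 ]
bar blk [ -22.9 -183.7] yaw -0.045 cost 0.034 [np.float64(34575.0)] rel y 36.3
```

View pics/w4.png

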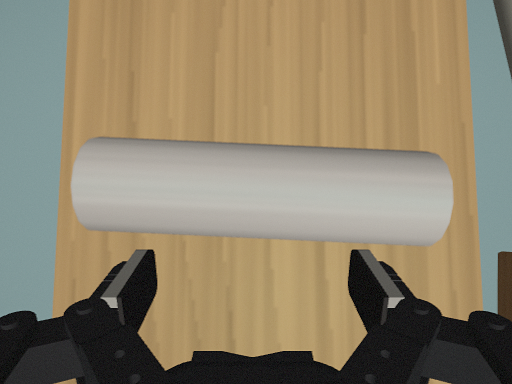

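arm_command([
  [1,[1.8,8.8,0],[0,0,0]],
  [1,[3.6,17.6,0],[0,0,0]],
  [1,[5.4,26.4,0],[0,0,0]],
  [1,[7.2,34.3,0],[0,0,0]],
  [1,[8.7,42.1,0],[0,0,0]],
])

```text
t: 6.25
eef_pos: [0.4857, -0.0506, 0.0292]
tool_rot: [0.761, 0.621, 0.146, -0.122]
contact_force: [-0.1, 0.1, -0.3]
finger_gap: 1.0
```

```bash
python3 - <<'E'
from fit import *
p=seebar()
p=seebar();cv2.imwrite("pics/w5.png",p["img"])
E
```

```text
t 6.25 tcp blk [ -25.7 -178.2   29.2] F blk [-0.1  0.  -0.3] tool z blk [-0.005  0.374 -0.927] y [ 1.     0.002 -0.004] q [-0.47  0.09 -0.35  1.24  0.37  1.29]
bar blk [ -21.6 -144.8] yaw -0.031 cost 0.022 [np.float64(35230.0)] rel y 33.4
t 6.3 tcp blk [ -25.9 -177.1   29.3] F blk [0.3 1.  1.3] tool z blk [-0.005  0.375 -0.927] y [ 1.     0.003 -0.004] q [-0.47  0.09 -0.35  1.24  0.37  1.29]
bar blk [ -21.5 -142. ] yaw -0.031 cost 0.032 [np.float64(34710.0)] rel y 35.2
```

arm_command([
  [1,[1.6,7.8,0],[0,0,0]],
  [1,[3.2,15.7,0],[0,0,0]],
  [1,[4.8,23.5,0],[0,0,0]],
  [1,[6.4,31.3,0],[0,0,0]],
  [1,[8.1,39.2,0],[0,0,0]],
])

```text
t: 6.85
eef_pos: [0.4938, -0.0116, 0.0292]
tool_rot: [0.761, 0.621, 0.146, -0.122]
contact_force: [-0.4, 0.0, -0.1]
finger_gap: 1.001
```

```bash
python3 - <<'E'
from fit import *
p=seebar()
p=seebar();cv2.imwrite("pics/w6.png",p["img"])
E
```

```text
t 6.85 tcp blk [ -25.6 -138.3   29.2] F blk [-0.3 -0.  -0.1] tool z blk [-0.005  0.374 -0.928] y [ 1.     0.002 -0.004] q [-0.39  0.07 -0.37  1.21  0.38  1.37]
bar blk [ -20.5 -106.1] yaw -0.019 cost 0.04 [np.float64(36066.0)] rel y 32.2
t 6.9 tcp blk [ -25.9 -137.2   29.3] F blk [-0.9  0.8  1.2] tool z blk [-0.005  0.375 -0.927] y [ 1.     0.003 -0.004] q [-0.39  0.07 -0.37  1.21  0.38  1.37]
bar blk [ -20.7 -102.3] yaw -0.019 cost 0.038 [np.float64(34520.0)] rel y 34.9
```

View pics/w6.png

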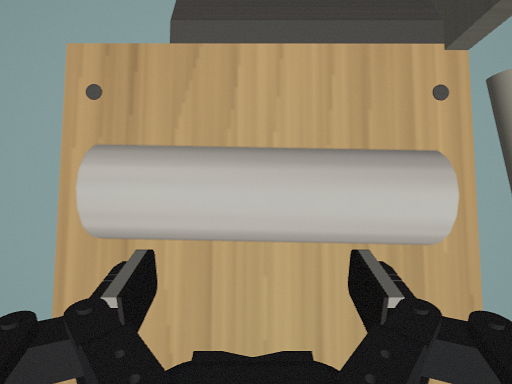

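arm_command([
  [1,[1.4,6.9,0],[0,0,0]],
  [1,[2.8,13.7,0],[0,0,0]],
  [1,[4.2,20.6,0],[0,0,0]],
  [1,[5.5,26.4,0],[0,0,0]],
  [1,[6.7,32.3,0],[0,0,0]],
])

```text
t: 7.45
eef_pos: [0.5006, 0.0205, 0.0293]
tool_rot: [0.761, 0.621, 0.146, -0.122]
contact_force: [-0.5, -0.1, 0.7]
finger_gap: 1.0
```

```bash
python3 - <<'E'
from fit import *
p=seebar()
p=seebar();cv2.imwrite("pics/w7.png",p["img"])
E
```

```text
t 7.45 tcp blk [ -25.4 -105.5   29.3] F blk [-0.4 -0.2  0.7] tool z blk [-0.004  0.374 -0.928] y [ 1.     0.002 -0.004] q [-0.32  0.06 -0.38  1.18  0.38  1.44]
bar blk [-20.4 -73.4] yaw -0.013 cost 0.047 [np.float64(36270.0)] rel y 32.1
t 7.5 tcp blk [ -25.7 -104.7   29.4] F blk [-0.7  0.6  0.5] tool z blk [-0.005  0.375 -0.927] y [ 1.     0.003 -0.004] q [-0.32  0.06 -0.38  1.18  0.38  1.44]
bar blk [-20.  -70.7] yaw -0.012 cost 0.034 [np.float64(34779.0)] rel y 34.1
```

arm_command([
  [1,[1.2,5.9,0],[0,0,0]],
  [1,[2.4,11.8,0],[0,0,0]],
  [1,[3.6,17.6,0],[0,0,0]],
  [1,[4.8,23.5,0],[0,0,0]],
  [1,[5.9,28.4,0],[0,0,0]],
])

```text
t: 8.05
eef_pos: [0.5064, 0.0491, 0.0292]
tool_rot: [0.761, 0.621, 0.146, -0.122]
contact_force: [-0.1, -0.4, -0.1]
finger_gap: 1.0
```

```bash
python3 - <<'E'
from fit import *
p=seebar()
p=seebar();cv2.imwrite("pics/w8.png",p["img"])
E
```

```text
t 8.05 tcp blk [-25.6 -76.4  29.2] F blk [-0.  -0.4 -0.1] tool z blk [-0.005  0.374 -0.927] y [ 1.     0.002 -0.004] q [-0.26  0.06 -0.38  1.16  0.38  1.51]
bar blk [-18.9 -42.3] yaw 0.028 cost 0.572 [np.float64(83170.0)] rel y 34.1
t 8.1 tcp blk [-25.7 -75.8  29.3] F blk [-0.2  0.9  0.5] tool z blk [-0.005  0.375 -0.927] y [ 1.     0.003 -0.004] q [-0.26  0.06 -0.38  1.16  0.38  1.51]
bar blk [-19.  -40.4] yaw 0.022 cost 0.558 [np.float64(80467.0)] rel y 35.4
```

View pics/w8.png

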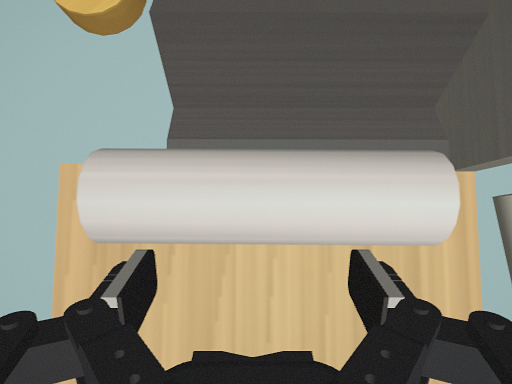

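The bar is square to the groove at px row 195, about 28 mm short of the lip.

arm_command([
  [1,[1.1,5.4,0],[0,0,0]],
  [1,[2.2,10.8,0],[0,0,0]],
  [1,[3.3,16.1,0],[0,0,0]],
  [1,[4.4,21.5,0],[0,0,0]],
  [1,[5.5,26.9,0],[0,0,0]],
])

```text
t: 8.65
eef_pos: [0.5119, 0.0758, 0.0293]
tool_rot: [0.761, 0.621, 0.146, -0.122]
contact_force: [-0.7, 0.1, 0.4]
finger_gap: 1.0
```

```bash
python3 - <<'E'
from fit import *
s=report()
p=manip.get_image("wrist");cv2.imwrite("pics/w9.png",p["img"])
E
```

```text
t 8.65 tcp blk [-25.5 -49.   29.3] F blk [-0.7 -0.   0.4] tool z blk [-0.005  0.374 -0.927] y [ 1.     0.002 -0.004] q [-0.2   0.06 -0.38  1.14  0.38  1.57]
```

View pics/w9.png

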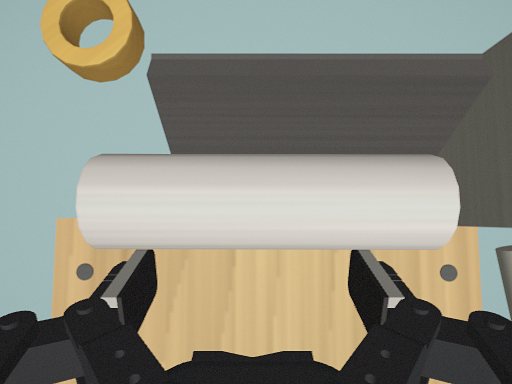

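arm_command([
  [1,[0.8,3.9,0],[0,0,0]],
  [1,[1.6,7.8,0],[0,0,0]],
  [1,[2,9.8,0],[0,0,0]],
  [1,[2,9.8,0],[0,0,0]],
])

```text
t: 9.1
eef_pos: [0.5138, 0.0853, 0.0292]
tool_rot: [0.761, 0.621, 0.146, -0.122]
contact_force: [0.1, -0.2, 0.1]
finger_gap: 1.0
```

```bash
python3 - <<'E'
from fit import *
s=report()
p=manip.get_image("wrist");cv2.imwrite("pics/w10.png",p["img"])
E
```

```text
t 9.1 tcp blk [-25.6 -39.3  29.2] F blk [ 0.2 -0.2  0.1] tool z blk [-0.005  0.374 -0.928] y [ 1.     0.002 -0.004] q [-0.18  0.06 -0.38  1.13  0.38  1.59]
```

View pics/w10.png

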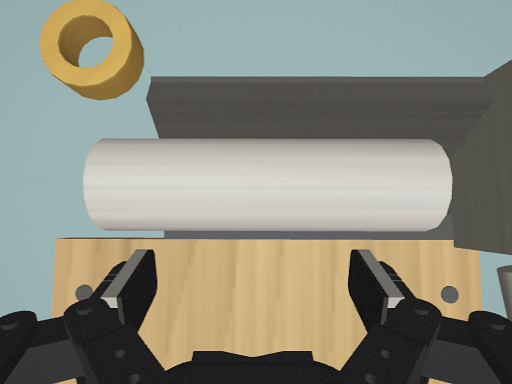

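The bar is in the groove: px rows 138–230, seated between lip and far wall, with a gap left to the stop plate. I'll retreat, then set up the end push.

arm_command([
  [1,[-3,-15,10],[0,0,0]],
  [1,[-6,-30,40],[-3,0.6,0]],
  [1,[-12,-36,80],[-9,1.9,0]],
  [0,[-22,-38,115],[-16,3.3,0]],
  [0,[-32,-38,135],[-21.5,4.4,0]],
])

```text
t: 9.65
eef_pos: [0.4837, 0.0464, 0.1688]
tool_rot: [0.776, 0.631, -0.0, 0.002]
contact_force: [0.4, 0.4, -0.0]
finger_gap: 0.69
```

arm_command([
  [0,[-12,18,0],[0,0,8.5]],
  [0,[-24,36,0],[0,0,17]],
  [0,[-36,54,0],[0,0,25.5]],
  [0,[-48,72,0],[0,0,34]],
  [0,[-60,88,0],[0,0,42.5]],
])

```text
t: 10.15
eef_pos: [0.4213, 0.1358, 0.1643]
tool_rot: [0.491, 0.871, -0.002, -0.001]
contact_force: [0.1, 0.0, 0.5]
finger_gap: 0.001
```

arm_command([
  [0,[-2,2,0],[0,0,8.5]],
  [0,[-4,4,0],[0,0,17]],
  [0,[-6,6,0],[0,0,25.5]],
  [0,[-8,8,0],[0,0,34]],
  [0,[-10,10,0],[0,0,42.5]],
])

```text
t: 10.65
eef_pos: [0.4117, 0.1451, 0.1643]
tool_rot: [0.142, 0.99, -0.002, -0.0]
contact_force: [-0.7, -0.0, -0.1]
finger_gap: -0.003
```

```bash
python3 - <<'E'
from fit import *
s=report()
print(Ro.from_quat(s["tool_rot"]).as_matrix().round(3).tolist(),s["eef_pos"],s["finger_gap"])
p=wristfix(manip.get_image("wrist"),s);cv2.imwrite("pics/w11.png",p["img"])
for n,X in dict(end_home=(-70,0,29.3),blockcorner=(-68,-25,0),stopc=(70,44,60)).items(): print(n,proj(p,RV@np.array(X)/1000+[V[0],V[1],0]).round())
import pickle;pickle.dump(p,open("w11.pkl","wb"))
E
```

```text
t 10.65 tcp blk [-137.7   -1.4  164.3] F blk [-0.7 -0.2 -0.1] tool z blk [-0.    -0.004 -1.   ] y [ 0.081  0.997 -0.004] q [ 0.19 -0.18 -0.29  1.47 -0.    0.47]
[[-0.96, 0.281, -0.001], [0.281, 0.96, -0.004], [0.0, -0.004, -1.0]] [0.41173101 0.14509337 0.16427436] -0.002829297118308042
end_home [260. 259.]
blockcorner [234. 248.]
stopc [321. 410.]
```

View pics/w11.png

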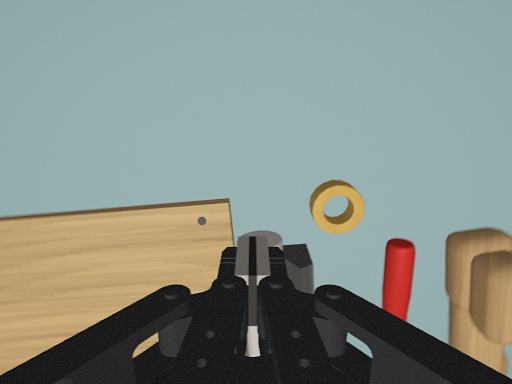

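arm_command([
  [0,[2,1,-10],[0,0,4.6]],
  [0,[2,1,-20],[0,0,4.6]],
])

```text
t: 10.9
eef_pos: [0.4144, 0.1461, 0.1443]
tool_rot: [0.106, 0.994, -0.002, 0.0]
contact_force: [0.5, -0.6, 0.3]
finger_gap: -0.001
```

arm_command([
  [0,[0,0,-20],[-1.7,-8,0]],
  [0,[0,0,-45],[-3.3,-16,0]],
  [0,[0,0,-65],[-3.6,-17.6,0]],
  [0,[0,0,-85],[-3.6,-17.6,0]],
  [0,[0,0,-90],[-3.6,-17.6,0]],
])

```text
t: 11.4
eef_pos: [0.4106, 0.1453, 0.0503]
tool_rot: [0.105, 0.983, -0.018, 0.152]
contact_force: [-0.4, 0.3, -0.1]
finger_gap: -0.0
```

```bash
python3 - <<'E'
from fit import *
s=report()
p=wristfix(manip.get_image("wrist"),s);cv2.imwrite("pics/w12.png",p["img"])
q=manip.get_image("side");cv2.imwrite("pics/d12.png",cv2.resize(q["img"][130:290,120:310],None,fx=4,fy=4,interpolation=cv2.INTER_CUBIC)[:600])
E
```

```text
t 11.4 tcp blk [-138.8   -1.5   50.3] F blk [-0.4  0.2 -0.1] tool z blk [ 0.303 -0.006 -0.953] y [ 0.009  1.    -0.003] q [ 0.29 -0.42 -0.74  0.98 -0.15  0.48]
```

View pics/w12.png

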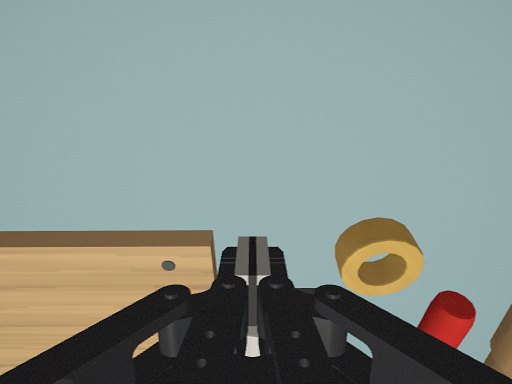

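View pics/d12.png

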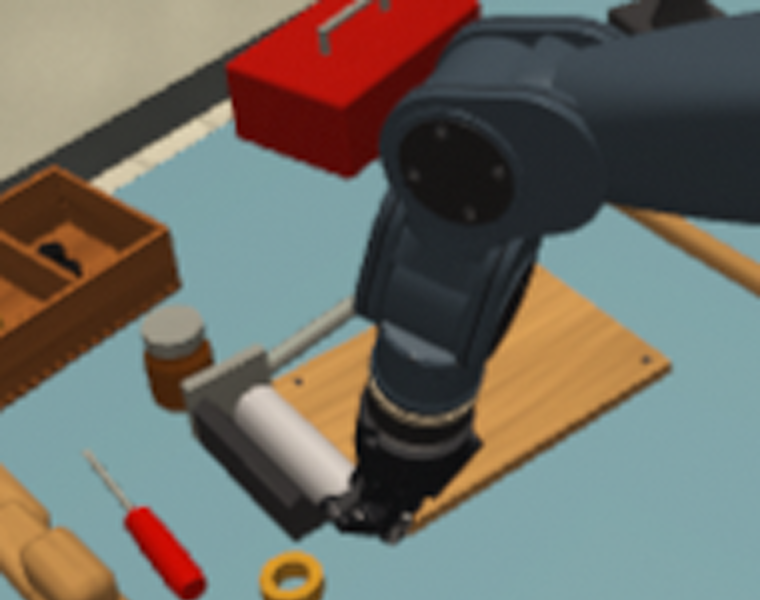

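The side view shows the bar in the groove and the hand just behind its near end (zoomed px (350,490)). Next I'll lower 10 mm and ease forward.

arm_command([
  [0,[0,1.5,-10],[0,0,0]],
  [0,[6,0.3,-10],[0,0,0]],
  [0,[12,-1,-10],[0,0,0]],
  [0,[17,-2,-10],[0,0,0]],
  [0,[22,-3,-10],[0,0,0]],
])

```text
t: 12.0
eef_pos: [0.437, 0.143, 0.0449]
tool_rot: [0.104, 0.982, -0.017, 0.156]
contact_force: [0.7, 1.0, -1.1]
finger_gap: 0.003
```

```bash
python3 - <<'E'
from fit import *
s=report()
E
```

```text
t 12.0 tcp blk [-112.5    1.6   44.9] F blk [ 0.5  1.1 -1.1] tool z blk [ 0.309 -0.003 -0.951] y [ 0.008  1.    -0.001] q [ 0.26 -0.35 -0.71  0.94 -0.14  0.45]
```

arm_command([
  [0,[1,-1,-4],[0,0,0]],
  [0,[3.5,-1.7,-4],[0,0,0]],
  [0,[6.5,-2.3,-4],[0,0,0]],
  [0,[9.5,-2.9,-4],[0,0,0]],
  [0,[12.5,-3.5,-4],[0,0,0]],
])

```text
t: 12.5
eef_pos: [0.4469, 0.1398, 0.0397]
tool_rot: [0.103, 0.983, -0.017, 0.153]
contact_force: [-7.0, 1.1, 4.9]
finger_gap: -0.004
```

```bash
python3 - <<'E'
from fit import *
s=report()
p=wristfix(manip.get_image("wrist"),s);cv2.imwrite("pics/w13.png",p["img"])
q=manip.get_image("side");cv2.imwrite("pics/d13.png",cv2.resize(q["img"][180:280,150:300],None,fx=5,fy=5,interpolation=cv2.INTER_CUBIC))
E
```

```text
t 12.5 tcp blk [-102.2    0.4   39.7] F blk [-7.1 -0.4  4.9] tool z blk [ 0.305 -0.003 -0.952] y [ 0.006  1.    -0.002] q [ 0.25 -0.32 -0.69  0.92 -0.14  0.44]
```

View pics/d13.png

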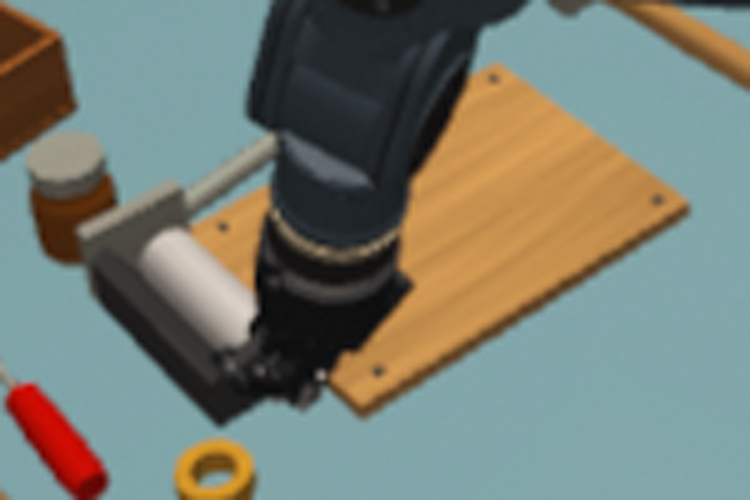

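arm_command([
  [0,[2.5,-0.5,1],[0,0,0]],
  [0,[5,-1,1],[0,0,0]],
  [0,[7.5,-1.5,1],[0,0,0]],
  [0,[10,-2,1],[0,0,0]],
  [0,[12,-2.4,1],[0,0,0]],
])

```text
t: 13.1
eef_pos: [0.4604, 0.137, 0.041]
tool_rot: [0.104, 0.982, -0.017, 0.155]
contact_force: [-1.9, 0.6, -1.8]
finger_gap: -0.002
```

```bash
python3 - <<'E'
from fit import *
s=report()
E
```

```text
t 13.1 tcp blk [-88.4   0.5  41. ] F blk [-2.   0.1 -1.8] tool z blk [ 0.308 -0.004 -0.951] y [ 0.007  1.    -0.002] q [ 0.23 -0.29 -0.67  0.91 -0.13  0.42]
```

arm_command([
  [0,[1,-0.2,0],[0,0,0]],
  [0,[2,-0.4,0],[0,0,0]],
  [0,[3,-0.6,0],[0,0,0]],
  [0,[4,-0.8,0],[0,0,0]],
])

```text
t: 13.5
eef_pos: [0.4636, 0.1364, 0.0409]
tool_rot: [0.104, 0.982, -0.017, 0.154]
contact_force: [-6.8, 0.6, 3.1]
finger_gap: 0.0
```

```bash
python3 - <<'E'
from fit import *
s=report()
E
```

```text
t 13.5 tcp blk [-85.1   0.5  40.9] F blk [-6.7 -0.8  3.1] tool z blk [ 0.307 -0.004 -0.952] y [ 0.007  1.    -0.002] q [ 0.23 -0.28 -0.66  0.91 -0.13  0.42]
```

arm_command([
  [0,[1,-0.2,0],[0,0,0]],
  [0,[2,-0.4,0],[0,0,0]],
])

```text
t: 13.7
eef_pos: [0.4638, 0.1363, 0.0408]
tool_rot: [0.103, 0.983, -0.017, 0.152]
contact_force: [-14.8, 1.1, 9.3]
finger_gap: 0.001
```

```bash
python3 - <<'E'
from fit import *
s=report()
q=manip.get_image("side");cv2.imwrite("pics/d14.png",cv2.resize(q["img"][180:280,150:300],None,fx=5,fy=5,interpolation=cv2.INTER_CUBIC))
q=manip.get_image("scene");cv2.imwrite("pics/s14.png",cv2.resize(q["img"][180:300,190:350],None,fx=5,fy=5,interpolation=cv2.INTER_CUBIC))
E
```

```text
t 13.7 tcp blk [-84.9   0.5  40.8] F blk [-14.7  -1.9   9.3] tool z blk [ 0.303 -0.004 -0.953] y [ 0.006  1.    -0.002] q [ 0.23 -0.28 -0.66  0.91 -0.13  0.42]
```

View pics/d14.png

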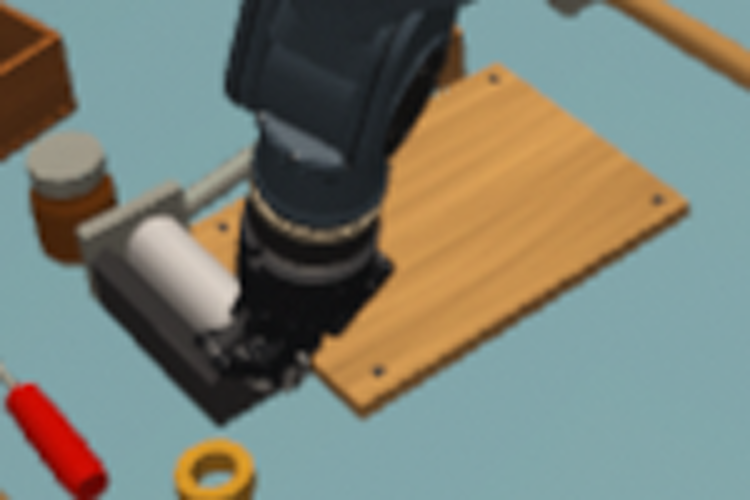

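View pics/s14.png

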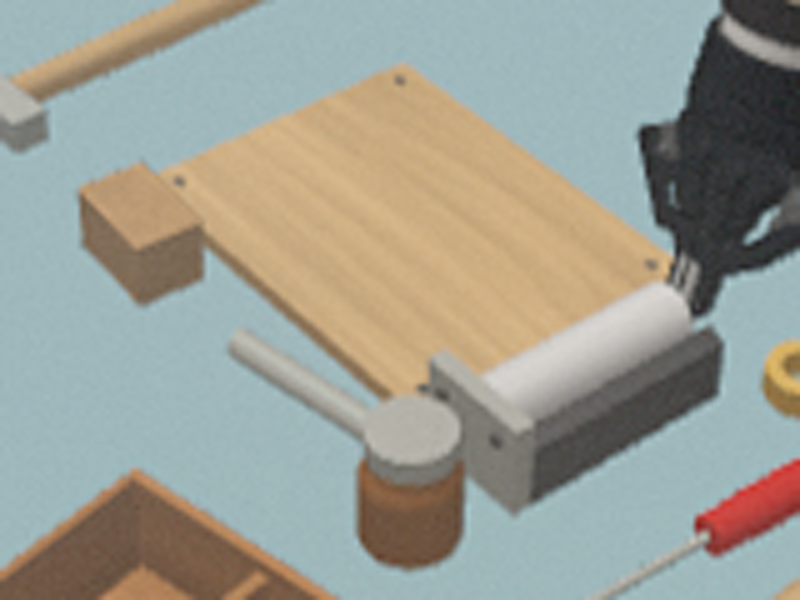

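arm_command([
  [0,[1,-0.2,0.5],[0,0,0]],
  [0,[2,-0.4,0.5],[0,0,0]],
])

```text
t: 14.0
eef_pos: [0.464, 0.1363, 0.0408]
tool_rot: [0.103, 0.983, -0.017, 0.15]
contact_force: [-20.8, 2.5, 14.4]
finger_gap: 0.002
```

arm_command([
  [0,[-2,0.4,-0.5],[0,0,0]],
  [0,[-5,1,-0.5],[0,0,0]],
  [0,[-12,2.4,-0.5],[0,0,0]],
  [0,[-25,5,3],[0,0,0]],
  [0,[-45,9,10],[0,0,0]],
])

```text
t: 14.5
eef_pos: [0.4244, 0.1446, 0.0529]
tool_rot: [0.104, 0.982, -0.017, 0.157]
contact_force: [-0.5, -0.2, 0.5]
finger_gap: 0.002
```

arm_command([
  [0,[-15,3,40],[0,0,0]],
  [0,[-25,5,80],[0,0,0]],
  [0,[-35,7,120],[0,0,0]],
  [0,[-35,7,150],[0,0,0]],
  [0,[-35,7,160],[0,0,0]],
])

```text
t: 15.0
eef_pos: [0.3912, 0.1526, 0.218]
tool_rot: [0.104, 0.981, -0.015, 0.161]
contact_force: [1.2, 0.8, 0.5]
finger_gap: 0.001
```

```bash
python3 - <<'E'
from fit import *
s=report()
p=wristfix(manip.get_image("wrist"),s);cv2.imwrite("pics/w15.png",p["img"])
def pr(p,X):return proj(p,RV@np.array(X)/1000+[V[0],V[1],0]).round(1)
q=manip.get_image("side");c=manip.get_image("scene")
for n,P in(("side",q),("scene",c),("wrist",p)):
    print(n,"end",pr(P,(-70,0,29.3)),"endtop",pr(P,(-70,0,49.3)),"stoptop",pr(P,(70,0,49.3)))
cv2.imwrite("pics/d15.png",cv2.resize(q["img"][180:280,150:300],None,fx=5,fy=5,interpolation=cv2.INTER_CUBIC))
cv2.imwrite("pics/s15.png",cv2.resize(c["img"][180:300,190:350],None,fx=5,fy=5,interpolation=cv2.INTER_CUBIC))
cv2.imwrite("pics/s15f.png",c["img"])
E
```

```text
t 15.0 tcp blk [-159.3    1.7  218. ] F blk [1.  1.  0.5] tool z blk [ 0.318  0.002 -0.948] y [0.007 1.    0.004] q [ 0.32 -0.53 -0.48  1.34 -0.16  0.51]
side end [204.8 252.3] endtop [204.2 247.7] stoptop [179.2 223.7]
scene end [323.8 242.2] endtop [324.3 236.7] stoptop [285.7 258. ]
wrist end [250.1 189. ] endtop [250.1 200.6] stoptop [251.5 289.8]
```

View pics/d15.png

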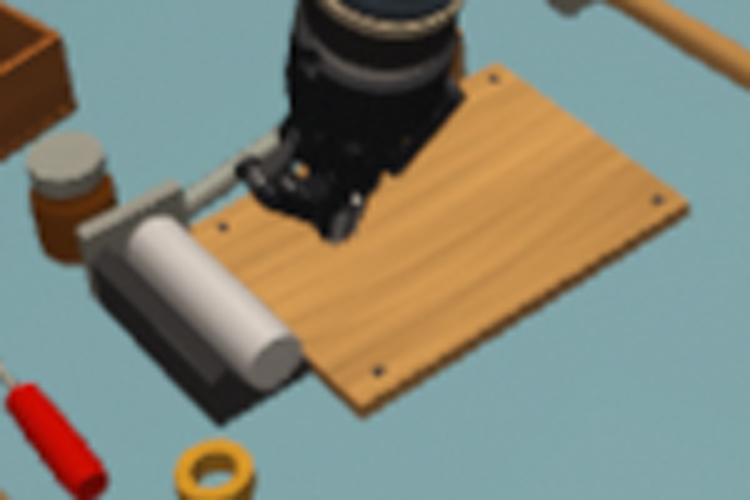

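View pics/s15.png

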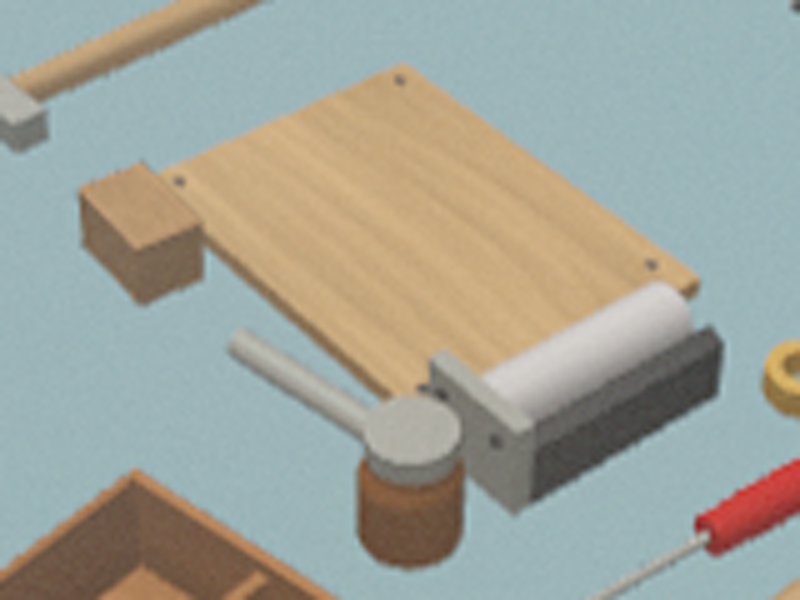

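View pics/w15.png

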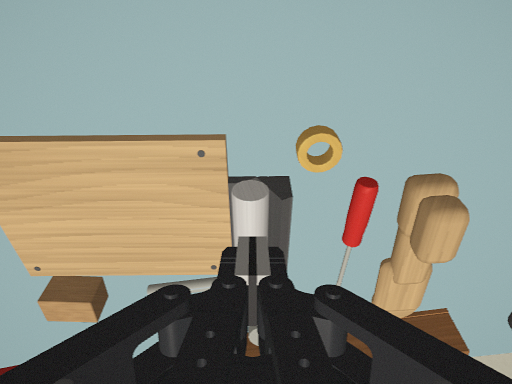

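View pics/s15f.png

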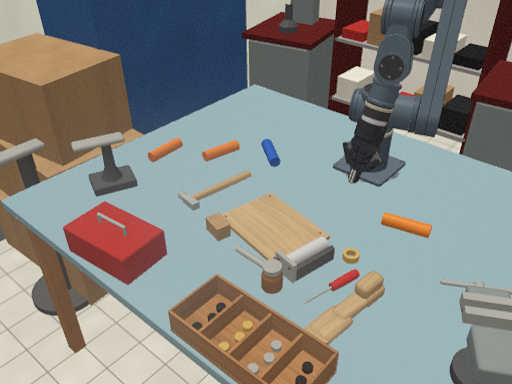

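All three views put the end face where the home pose predicts: side zoomed px (276,362) observed against (274,362) predicted, and wrist (250,188) against (250,189). The bystanders show at the same pixels as before, and the hand is clear.

```bash
python3 - <<'E'
from rig import manip
print(manip.finish_job())
E
```

```text
the job is handed in; nothing more can be done
None
```

The bar is in the groove and fully home against the stop plate, and I handed the job in at about 15 s of the 61 s allowed.

- **Rolling:** I pushed the bar by its side with both open fingers leaning back. Its skew came down from −0.067 rad to about −0.012, and it dropped past the lip into the groove. It ran a few millimetres ahead of the fingers between pushes, at up to about 80 mm/s.
- **End push:** I pushed the bar's end with shut fingers until it stopped moving. The last three pushes moved the tool only about 0.2 mm each, or less, while the force along the groove rose from 7 N to 21 N.
- **Downward load:** The fingertip also pressed down on the bar's end, by up to 14 N. The bar stayed seated.
- **Last checks:**
  - The bar's near end face appears within about 1 px of its predicted home position in the side and wrist views.
  - The rod, jar, collar and other items show no visible movement in the camera pictures.
  - The hand stands about 0.2 m above the bench, touching nothing.
- **Disagreements:**
  - From the tool position, I worked out the pushed end at x = −68.6 mm, against −70 mm at home. That is within the 2 mm calibration.
  - The first fit of the bar's pose from the scene camera failed, because the mask took in the bench. I used the wrist camera's fit instead.
  - One later bar fit, near the lip, also failed because the mask took in the steel block, so I judged that step from the picture.

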